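Stack the sharpening wheels on the spindle

TASK

Fit the three sharpening wheels on the square spindle of the blue chisel sharpener, hub upwards: first the green coarse wheel, then the white fine one, then the red-brown honing wheel on top, each pushed fully home. Turn a wheel until its square bore slips over the square drive, and lower it down in the grip rather than letting it fall. Leave the hammer, the chisel and the stone where they are.

Things in the scene. Friction and masses are not known exactly. Their poses are not given: they have to be found in the camera images.
- seat (a point): Centre of the steel seat (64 mm across, 60 mm above the bench) on top of the sharpener, a fixed blue housing 180 x 180 mm, 54 mm high; z is the spindle's axis (up); x and y are the housing's, not the drive's. Home, the undersides are: coarse wheel on the seat, fine on the coarse one's hub (28 mm above the seat), honing on the fine one's hub (56 mm above it).
- shoulder (a point): Point on the spindle's axis 70 mm above the seat: top of the fixed dark square drive (23 x 23 mm from the seat to here). Above it a brass round nose, 24.6 mm across for 14 mm, then tapering to 10 mm at its tip, 24 mm above this point. A wheel wrongly turned stops here, its underside on the drive's corners. The spindle passes up between the fingers.
- nose_tip (a point): Tip of the spindle, 94 mm above the seat. How the square drive is turned about its axis differs each time and is not reported: find it by touch or sight. The wheels' bores are 27 x 27 mm, so a wheel slips down when turned right to within about 10 degrees; any quarter turn will do, and all three wheels fit the same way.
- coarse_mid (a point): Green coarse wheel, about 0.4 kg: round disc 130 mm across, 12 mm thick, with a square aluminium hub 48 x 48 mm standing 16 mm above it (28 mm high in all). Grip two opposite hub flats from above. Point: centre, 14 mm above the underside, 2 mm above the disc's upper face; z up the axis, x and y square to the hub's flats and to the sides of its square bore.
- fine_mid (a point): White fine wheel, about 0.3 kg: round disc 110 mm across, 12 mm thick, with a square aluminium hub 48 x 48 mm standing 16 mm above it (28 mm high in all). Grip two opposite hub flats from above. Point: centre, 14 mm above the underside, 2 mm above the disc's upper face; z up the axis, x and y square to the hub's flats and to the sides of its square bore.
- honing_mid (a point): Red-brown honing wheel, about 0.18 kg: round disc 90 mm across, 12 mm thick, with a square aluminium hub 48 x 48 mm standing 16 mm above it (28 mm high in all). Grip two opposite hub flats from above. Point: centre, 14 mm above the underside, 2 mm above the disc's upper face; z up the axis, x and y square to the hub's flats and to the sides of its square bore.
- coarse: The green coarse wheel itself, origin at the centre of its underside, 14 mm below its centre point.
- fine: The white fine wheel itself, origin at the centre of its underside.
- honing: The red-brown honing wheel itself, origin at the centre of its underside.
- hammer: Bystander: a mason's hammer, 260 mm long, lying on the bench; leave it alone.
- chisel: Bystander: a steel tooth chisel, 210 mm long and 14 mm thick, lying on the bench at the left; leave it alone. Origin on its underside.
- stone: Bystander: a piece of white marble, 100 x 80 mm and about 63 mm high; leave it alone. Origin at the centre of its underside.
There are look-alikes about, which are no part of the job. What is meant by the fine is not black, and is the smaller of those in its own colour. Of the things like the honing, leave any that is black; of the rest the smaller one is meant.

How it is judged:
By the outcome, as a careful person would: the job done as asked, in the order asked, and still so for the second after the job is handed in, with the robot touching nothing.
It also fails if it takes over 72 s, if anything falls off the work surface, if the arm or the gripper's body presses on something with over 40 N, if the wrist force passes 120 N, or if a joint passes its speed limit or range.

ROBOT

A 7-joint arm with a two-finger parallel gripper is mounted at the origin on the work surface. World frame = base frame: x ahead of the robot, y to its left, z up, the work surface at z = 0. Lengths are in m, angles in rad, forces in N, time in s.
With the tool pointing down it reaches from about 0.375 to 0.925 m from the base axis. Payload 3.1 kg.
Tool frame: the origin (TCP) lies between the finger pads; the fingertips stand 19 mm ahead of it and the grasp point (between the pads) is the TCP; z points along the fingers, y is the line along which they close (so a half turn about z gives the same grasp; the last joint's range is limited). The gripper opens to 85 mm and grips with 20 to 120 N. Pads are 22 mm wide; open, the fingers measure 114 mm over their backs; the gripper's body (76 mm by 85 mm) begins 54 mm behind the grasp point. The pads swing forward as they close: fully open they stand 13 mm farther back than shut.
Start: joints at [-1.271, 0.383, 0.044, 1.598, -0.018, 1.161, -0.05], TCP at [0.252, 0.599, 0.25] pointing down, gripper open.
Joint ranges: [-2.61, 2.61], [-0.41, 2.15], [-1.48, 1.57], [0, 2.5], [-1.57, 4.71], [0.05, 1.97], [-2.85, 2.85]. Speed limits (rad/s): [2.79, 2.79, 3.14, 3.14, 3.14, 3.14, 3.14].

INTERFACE

Orientations are given as a unit quaternion [x, y, z, w].
In Python, from bench import move_ptp, movel, move_j, move_gripper, pause, inverse_kinematics, read_camera, camera_params, MotionError, sign_off, look_for, tip_of, read_time_s, read_qpos, read_joint_vel, read_effort, read_eef_pos, read_tcp_rot, read_ft_force, read_ft_torque, read_finger_gap, read_grasp_force gives the robot as it stands. Calls block until the motion is done:
- move_ptp(position, orientation): joint-space move of the TCP to a pose.
- movel(position, orientation=None, speed=0.15): straight line of the TCP; orientation=None keeps the orientation; speed is the mean speed in m/s.
- move_j(angles): joint-space move.
- move_gripper(opening, effort=None): finger opening in m; effort is the grip in N (None keeps the last); returns when the fingers have stopped.
- pause(seconds).
- inverse_kinematics(position, orientation): joint angles nearest the present ones, or None.
- read_camera(name): name is "scene" or "top" or "wrist"; returns the picture (420x560x3 uint8, red, green, blue); there is no depth.
- camera_params(name): a dict with "K" (3x3 intrinsics, pixels), "camera_from_world" (4x4, takes a point from world to camera coordinates). Camera axes: x right, y down, z forward; pixel columns grow to the right and rows downward; lengths in m; the calibration is good to about 2 mm. A picture is of the moment at which its call begins: read the wrist's pose just before it. camera_params takes no time and is no camera call; for the wrist camera it gives the pose at the moment of the call.
A pose or a line that the arm cannot do raises MotionError and nothing moves.
- sign_off(): hands the job in; it is judged then, once.
Trained networks look in the newest picture that a camera, given by its name, has taken for a name from the list of things; names that differ only in an ending like _2 or _b are one class to them, and where a whole thing is asked for, a point or a joint stands for the part that bears it (a point fixed in the world has none). Each returns a list of dicts, best first, with "confidence" (0 to 1); they miss things now and then, are a little off and sometimes report something else, mostly with a low value. They report only what shows in the picture. A call takes as long as a camera call. They do not tell look-alikes from the thing itself.
- look_for(camera, name): "at" ([column, row] in pixels, amid what is visible of it).
- tip_of(camera, name): "at" ([column, row] in pixels: a listed point, or the origin of a listed thing).
Readings, each from a call of its own:
- read_time_s(): time.
- read_qpos(): joint angles.
- read_joint_vel(): joint speeds.
- read_effort(): joint torques, N m.
- read_eef_pos(): TCP position.
- read_tcp_rot(): TCP orientation.
- read_ft_force(): force on the tool from outside, world axes, zero at the start.
- read_ft_torque(): the same for the moment, N m.
- read_finger_gap(): finger opening in m.
- read_grasp_force(): force on a finger pad.
Only numpy, scipy, OpenCV 4.12 (cv2) and the standard library are available. Lean on these libraries where they do the work, as an engineer would, in place of code of your own. Each camera call takes 0.05 s, during which the arm holds its last target. There are 200 camera calls.

## Working session

There is one attempt and no reset: what is moved stays moved. The work goes in short steps, each a Python script; the robot and the scene stay as the last script left them, time stands still between calls to the robot, and variables do not carry over. Pictures are saved under pics/ and viewed, at most 10 in all, crops included, and the job is handed in when it is done.

```bash
mkdir -p pics; ls; cat > h.py <<'E'
import numpy as np, cv2
from bench import *
def P(n):
    c=camera_params(n); return np.array(c["K"]),np.array(c["camera_from_world"])
def ray(K,T,uv):
    d=np.linalg.inv(K)@[uv[0],uv[1],1]; R=T[:3,:3]
    return -R.T@T[:3,3], R.T@d
def onz(K,T,uv,z):
    o,d=ray(K,T,uv); return o+d*(z-o[2])/d[2]
def tri(rs):
    A=np.zeros((3,3));b=np.zeros(3)
    for o,d in rs:
        d=d/np.linalg.norm(d);M=np.eye(3)-np.outer(d,d);A+=M;b+=M@o
    return np.linalg.solve(A,b)
def proj(K,T,p):
    c=T[:3,:3]@p+T[:3,3]; q=K@c; return q[:2]/q[2]
def save(img,f): cv2.imwrite("pics/"+f,cv2.cvtColor(img,cv2.COLOR_RGB2BGR))
E
python3 - <<'E'
from h import *
a={n:read_camera(n) for n in("scene","top")}
for n in a: save(a[n],n+"0.png")
D={}
for n in a:
    K,T=P(n)
    for k,z in (("coarse_mid",.014),("fine_mid",.014),("honing_mid",.014),("nose_tip",.154),("shoulder",.13),("seat",.06)):
        D[n,k]=[(np.round(r["at"]),round(r["confidence"],2),onz(K,T,r["at"],z).round(3)) for r in tip_of(n,k)]
        print(n,k,*D[n,k])
print(read_time_s(),read_eef_pos(),read_tcp_rot(),read_ft_force())
E
```

```text
pics
scene coarse_mid (array([274., 289.]), 0.59, array([0.635, 0.231, 0.014]))
scene fine_mid (array([335., 264.]), 0.89, array([0.445, 0.232, 0.014])) (array([347., 229.]), 0.6, array([0.323, 0.126, 0.014]))
scene honing_mid (array([276., 168.]), 0.83, array([ 0.32 , -0.31 ,  0.014])) (array([273., 196.]), 0.7, array([ 0.426, -0.145,  0.014])) (array([240., 180.]), 0.54, array([ 0.474, -0.298,  0.014]))
scene nose_tip (array([273., 192.]), 0.58, array([0.519, 0.024, 0.154]))
scene shoulder (array([274., 199.]), 0.71, array([0.516, 0.025, 0.13 ]))
scene seat (array([273., 218.]), 0.87, array([0.517, 0.021, 0.06 ]))
top coarse_mid (array([225., 167.]), 0.97, array([0.647, 0.23 , 0.014]))
top fine_mid (array([201., 294.]), 0.8, array([0.258, 0.299, 0.014])) (array([264., 275.]), 0.8, array([0.318, 0.107, 0.014])) (array([220., 234.]), 0.61, array([0.441, 0.245, 0.014]))
top honing_mid (array([348., 244.]), 0.95, array([ 0.415, -0.148,  0.014])) (array([395., 224.]), 0.66, array([ 0.476, -0.292,  0.014])) (array([402., 277.]), 0.59, array([ 0.317, -0.311,  0.014])) (array([221., 236.]), 0.5, array([0.437, 0.241, 0.014]))
top nose_tip (array([291., 206.]), 0.95, array([0.521, 0.028, 0.154]))
top shoulder (array([291., 208.]), 0.8, array([0.515, 0.028, 0.13 ])) (array([227., 165.]), 0.65, array([0.636, 0.211, 0.13 ]))
top seat (array([289., 207.]), 0.92, array([0.524, 0.033, 0.06 ]))
0.7 [0.251761   0.59927823 0.25033812] [ 1.97543794e-01  9.80294062e-01  4.11428714e-05 -7.19054632e-06] [ 0.00591696 -0.66101466  0.1664008 ]
```

View pics/top0.png

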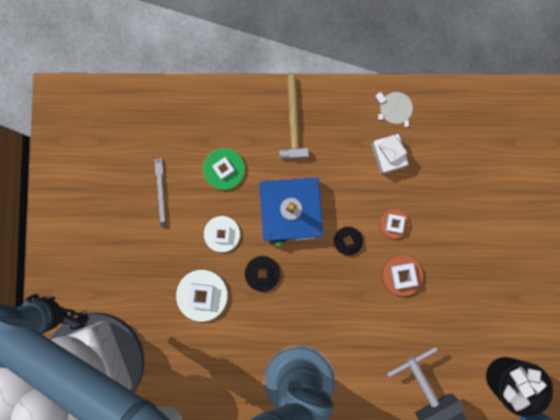

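View pics/scene0.png

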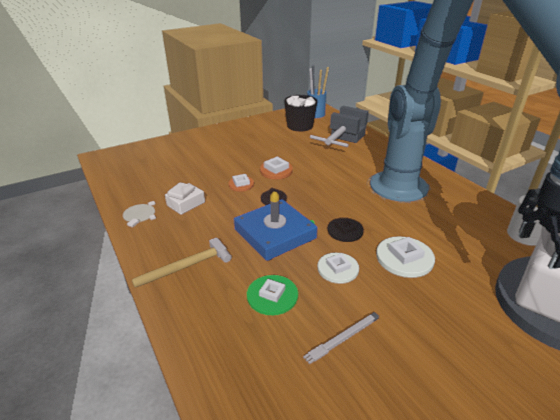

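The top view shows the green wheel at (224,168), the small white one at (221,235) and the small red one at (396,224). The spindle is at (291,208). The blacks at (263,274) and (348,241) and the larger wheels at (202,296) and (404,277) are look-alikes. Next I'll take wrist views.

```bash
cat >> h.py <<'E'
def down(psi):  # psi: world angle of the tool's y (closing) axis
    f=(psi+np.pi/2)/2; return [np.cos(f),np.sin(f),0,0]
E
python3 - <<'E'
from h import *
t=[read_time_s()]
psi=np.deg2rad(67)
for i,p in enumerate([(0.54,0.20,0.38),(0.50,0.06,0.40)]):
    move_ptp(p,down(psi)); pause(.2); t.append(read_time_s())
    K,T=P("wrist"); img=read_camera("wrist"); save(img,f"w{i}.png"); np.savez(f"w{i}.npz",K=K,T=T,img=img)
    print("cam",(-T[:3,:3].T@T[:3,3]).round(3),read_eef_pos().round(4))
    for k,z in (("coarse_mid",.014),("fine_mid",.014),("nose_tip",.154),("shoulder",.13),("seat",.06)):
        print(k,*[(np.round(r["at"]),round(r["confidence"],2),onz(K,T,r["at"],z).round(4)) for r in tip_of("wrist",k)])
print(t,read_time_s())
E
python3 -c "
import cv2,numpy as np
cv2.imwrite('pics/w01.png',cv2.resize(np.hstack([cv2.imread('pics/w0.png'),cv2.imread('pics/w1.png')]),(800,300),interpolation=cv2.INTER_AREA))"
```

```text
cam [0.474 0.228 0.504] [0.5396 0.2009 0.3797]
coarse_mid (array([318., 224.]), 0.78, array([0.6428, 0.227 , 0.014 ]))
fine_mid (array([172.,  64.]), 0.8, array([0.3216, 0.1149, 0.014 ])) (array([281., 107.]), 0.62, array([0.4412, 0.2421, 0.014 ]))
nose_tip (array([146., 229.]), 0.59, array([0.5169, 0.0272, 0.154 ]))
shoulder (array([157., 222.]), 0.72, array([0.5172, 0.0311, 0.13  ])) (array([320., 225.]), 0.71, array([0.6043, 0.2284, 0.13  ]))
seat (array([173., 212.]), 0.78, array([0.5195, 0.0258, 0.06  ]))
cam [0.434 0.089 0.524] [0.5    0.0616 0.3995]
coarse_mid (array([404., 212.]), 0.68, array([0.6482, 0.2355, 0.014 ]))
fine_mid (array([371.,  96.]), 0.77, array([0.4402, 0.2426, 0.014 ])) (array([266.,  49.]), 0.72, array([0.313 , 0.1132, 0.014 ]))
nose_tip (array([264., 213.]), 0.98, array([0.5205, 0.0277, 0.154 ])) (array([369.,  96.]), 0.38, array([0.438, 0.198, 0.154]))
shoulder (array([265., 207.]), 0.96, array([0.5178, 0.0291, 0.13  ]))
seat (array([269., 197.]), 0.56, array([0.5198, 0.0305, 0.06  ])) (array([263., 209.]), 0.45, array([0.5352, 0.0146, 0.06  ]))
[0.7, 2.75, 3.8917] 4.1917
```

View pics/w01.png

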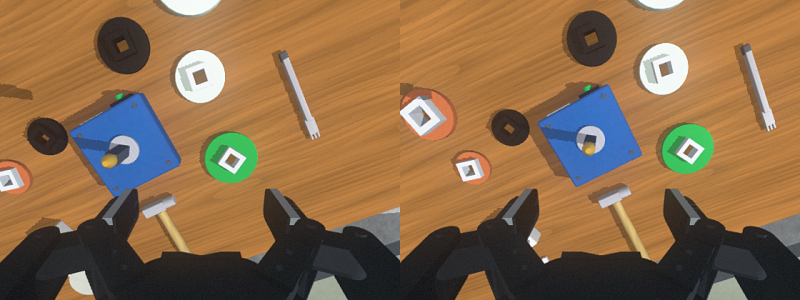

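Wrist views: coarse wheel at about (318,224) full-res, spindle at (264,213). They agree with the top camera to within a few mm. I'll take close-ups of the drive and the coarse wheel to get the angles.

```bash
cat >> h.py <<'E'
def patch(K,T,img,c,z,half=.06,n=260):
    w=np.array([[c[0]+sx*half,c[1]+sy*half,z] for sx,sy in((1,1),(1,-1),(-1,-1),(-1,1))])
    s=np.float32([proj(K,T,p) for p in w]); d=np.float32([[0,0],[n,0],[n,n],[0,n]])  # up=+x, left=+y
    return cv2.warpPerspective(img,cv2.getPerspectiveTransform(s,d),(n,n))
def sqang(p,half=.06,r=.034,r0=0):
    g=cv2.GaussianBlur(cv2.cvtColor(p,cv2.COLOR_RGB2GRAY).astype(np.float32),(0,0),1.5)
    gx=cv2.Sobel(g,cv2.CV_32F,1,0);gy=cv2.Sobel(g,cv2.CV_32F,0,1);n=len(p)
    yy,xx=np.mgrid[:n,:n]-n/2; R=np.hypot(xx,yy)*2*half/n; m=(R<r)&(R>r0)
    a=np.arctan2(-gx,-gy) # world angle: +x = -row, +y = -col
    S=(((gx**2+gy**2)*np.exp(4j*a))[m]).sum(); return np.rad2deg(np.angle(S))/4, abs(S)/((gx**2+gy**2)[m]).sum()
E
python3 - <<'E'
from h import *
psi=np.deg2rad(67)
for i,p in ((2,(0.515,0.04,0.225)),(3,(0.585,-0.01,0.235)),(4,(0.66,0.215,0.2))):
    move_ptp(p,down(psi)); pause(.2)
    K,T=P("wrist"); img=read_camera("wrist"); np.savez(f"w{i}.npz",K=K,T=T,img=img)
    print(i,"cam",(-T[:3,:3].T@T[:3,3]).round(3))
    for k,z in (("coarse_mid",.014),("nose_tip",.154),("shoulder",.13),("seat",.06)):
        print(k,*[(np.round(r["at"]),round(r["confidence"],2),onz(K,T,r["at"],z).round(4)) for r in tip_of("wrist",k)])
print(read_time_s())
out=[]
for i,c,z in ((0,(.643,.228),.028),(4,(.643,.228),.028),(1,(.441,.2425),.028),(2,(.519,.028),.06),(3,(.519,.028),.06),(2,(.519,.028),.13)):
    d=np.load(f"w{i}.npz"); p=patch(d["K"],d["T"],d["img"],c,z); print(i,c,sqang(p)); out.append(p)
save(np.vstack([np.hstack(out[:3]),np.hstack(out[3:])]),"p1.png")
E
```

```text
2 cam [0.451 0.067 0.351]
coarse_mid (array([470., 228.]), 0.7, array([0.6446, 0.2342, 0.014 ]))
nose_tip (array([264., 242.]), 0.82, array([0.5172, 0.0269, 0.154 ]))
shoulder
seat (array([274., 207.]), 0.58, array([0.5176, 0.0315, 0.06  ]))
3 cam [0.518 0.018 0.359]
coarse_mid (array([ 40., 198.]), 0.73, array([ 0.4772, -0.2766,  0.014 ])) (array([494., 162.]), 0.64, array([0.6461, 0.2314, 0.014 ]))
nose_tip
shoulder
seat (array([291., 127.]), 0.67, array([0.5189, 0.0282, 0.06  ]))
4 cam [0.595 0.239 0.325]
coarse_mid (array([298., 178.]), 0.71, array([0.6461, 0.2358, 0.014 ]))
nose_tip
shoulder
seat (array([ 24., 145.]), 0.95, array([0.5178, 0.0275, 0.06  ]))
7.675
0 (0.643, 0.228) (np.float32(34.343864), np.float32(0.85959667))
4 (0.643, 0.228) (np.float32(34.433804), np.float32(0.91649115))
1 (0.441, 0.2425) (np.float32(-4.299814), np.float32(0.8126478))
2 (0.519, 0.028) (np.float32(-25.8275), np.float32(0.24256128))
3 (0.519, 0.028) (np.float32(-31.468548), np.float32(0.10725554))
2 (0.519, 0.028) (np.float32(-28.117485), np.float32(0.366613))
```

View pics/p1.png

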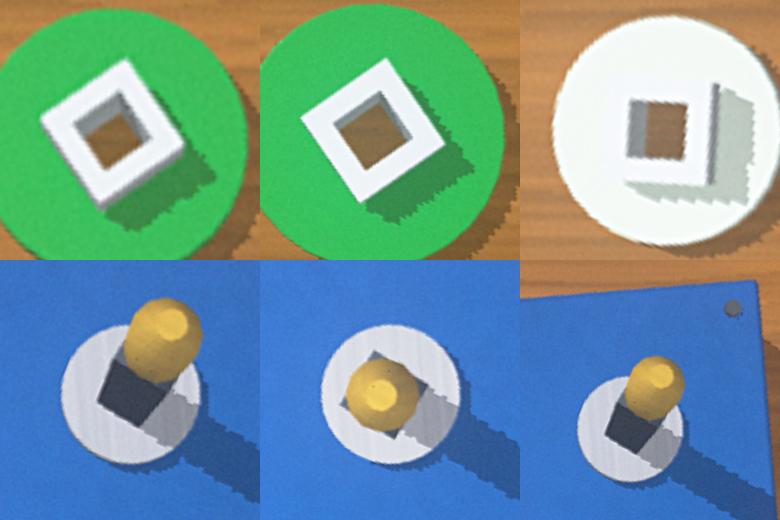

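Both views give the hub at the same place, with z = 0.028 confirmed: coarse (0.6425, 0.2357) at 34.4°. View 3 shows the drive's corners at about -31° (mod 90), with the axis near (0.517, 0.0277). I'll grasp the coarse wheel, feeling for its disc with the fingertips first.

```bash
cat >> h.py <<'E'
AX=np.array([.517,.0277]); DR=-31.
def plan(c,ang,zt=.2):
    best=None
    for g in (ang%90)+np.array([-180,-90,0,90.]):
        for d in (0,-90):
            p=g+(DR-ang)%90+d
            a=inverse_kinematics([*c,.05],down(np.deg2rad(g))); b=inverse_kinematics([*AX,zt],down(np.deg2rad(p)))
            if a is None or b is None: continue
            s=max(abs(a[6]),abs(b[6]))+.3*abs(a[6]-b[6])
            if best is None or s<best[0]: best=(s,g,p,a[6],b[6])
    return best
def feel(x,y,z0,z1,step=.002,F=3,speed=.05):
    f0=read_ft_force()[2]; z=z0
    while z>z1+1e-6:
        z=max(z-step,z1); movel([x,y,z],speed=speed); f=read_ft_force()[2]-f0
        if f>F: break
    return z,f
E
python3 - <<'E'
from h import *
c=(.6425,.2357); b=plan(c,34.4); print(b)
q=down(np.deg2rad(b[1]))
move_gripper(.062); move_ptp([*c,.09],q); movel([*c,.046],q,speed=.1)
print(feel(*c,.046,.026), read_eef_pos(), read_time_s())
K,T=P("wrist"); img=read_camera("wrist"); save(img,"w5.png")
E
```

```text
(np.float64(0.7467734640161356), np.float64(34.4), np.float64(-31.000000000000007), np.float64(0.45341845817823995), np.float64(-0.4698060973558952))
(0.026, np.float64(0.21230172851722715)) [0.64245505 0.23570063 0.02587566] 11.6917
```

View pics/w5.png

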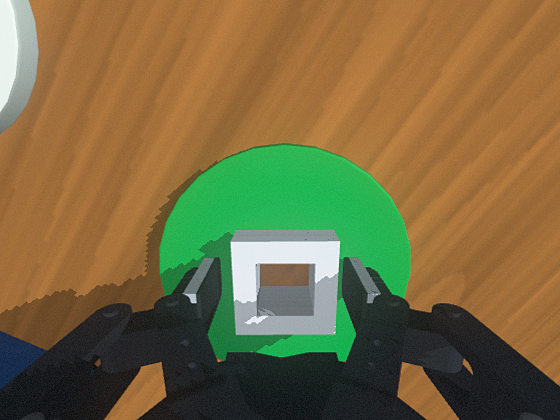

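The hub sits centred between the fingers at (286,285), and the disc wasn't touched. I'll grip slightly higher, lift, and lower over the spindle with force checks.

```bash
cat > g.py <<'E'
from h import *
def grab(c,g,h=.033):
    move_gripper(.062); move_ptp([*c,.09],down(np.deg2rad(g))) if read_eef_pos()[2]>.09 else None
    movel([*c,h],down(np.deg2rad(g)),speed=.1); move_gripper(.04,60); print("gap",read_finger_gap(),read_grasp_force())
def carry(p,h=.033,zu=.165):
    e=read_eef_pos(); movel([e[0],e[1],.215],speed=.2)
    print("gap",read_finger_gap(),"F",read_ft_force().round(2))
    move_ptp([*AX,.215],down(np.deg2rad(p))); movel([*AX,zu+h],speed=.1); pause(.2)
    print("gap",read_finger_gap(),"F",read_ft_force().round(2),read_ft_torque().round(2))
def lower(a,b,h=.033,F=6,step=.004):
    z,f=feel(*AX,a+h,b+h,step,F); print("underside",round(z-h,4),"f",round(f,2),"F",read_ft_force().round(2),read_ft_torque().round(2),"tcp",read_eef_pos().round(4),"t",read_time_s()); return z-h
E
python3 - <<'E'
from g import *
grab((.6425,.2357),34.4); carry(-31)
lower(.165,.120,step=.003)
E
```

```text
gap 0.046286223864478816 63.98726463317871
gap 0.04598002311402804 F [-0.74  0.13 -4.5 ]
gap 0.04627321819618339 F [ 0.46 -0.09 -5.45] [-0.01  0.05 -0.05]
underside 0.12 f -0.76 F [ 1.47  0.87 -6.21] [ 0.26 -0.41  0.02] tcp [0.5171 0.0278 0.1528] t 18.775
```

It's keyed past the shoulder. Continuing down.

```bash
python3 - <<'E'
from g import *
z=lower(.120,.072,step=.008,F=8)
if z<.073: lower(.072,.059,step=.001,F=8)
save(read_camera("wrist"),"w6.png")
E
```

```text
underside 0.072 f 1.8 F [ 0.33  0.2  -4.41] [ 0.01  0.02 -0.01] tcp [0.5165 0.0276 0.1045] t 20.625
underside 0.065 f 17.08 F [-6.36 -0.98 12.67] [ 0.05  0.89 -0.03] tcp [0.5174 0.0277 0.0996] t 22.375
```

View pics/w6.png

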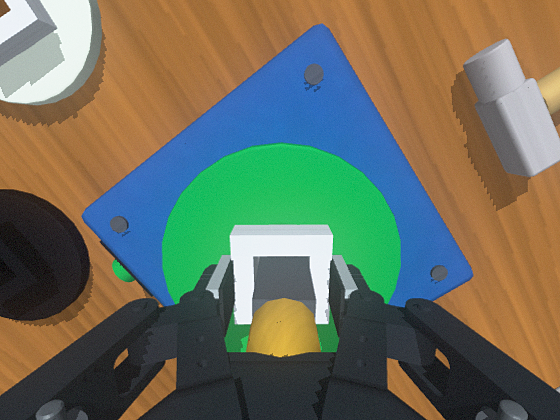

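Contact came at TCP 0.0996, which puts the gripper body (+54 mm) at the 154 mm spindle tip. So the tip touched the palm with the wheel about 6 mm above the seat. I'll back off a hair and loosen the grip gradually so the wheel slides down. Then I'll check it's home by feeling the hub top.

```bash
python3 - <<'E'
from g import *
movel([*AX,.1003],speed=.05); print("F",read_ft_force().round(2)); g=read_finger_gap()
move_gripper(g-.002,20); print(read_finger_gap(),read_grasp_force())
for k in range(14):
    g+=.0003; move_gripper(g,20); gf=read_grasp_force(); f=read_ft_force()
    print(round(read_finger_gap(),4),round(gf,1),f.round(1))
    if gf<.5: break
move_gripper(.062); movel([*AX,.125],speed=.15); move_gripper(.034)
print(read_finger_gap()); 
f=feel(*AX,.125,.0985,step=.002,F=6); print(f,read_eef_pos(),read_ft_force().round(1),read_time_s())
E
```

```text
F [ 0.98 -0.29 -2.61]
0.04575984372918467 63.0406379699707
0.0466 46.2 [ 0.1  0.5 -4.6]
0.0473 36.5 [ 0.2 -0.4 -5.2]
0.0467 26.8 [ 0.7  0.6 -3.9]
0.0476 17.0 [ 0.7 -0.4 -4.6]
0.0478 7.3 [-0.5  0.2 -6.1]
0.0481 0.6 [-1.1  0.4 -0.2]
0.0483 0.5 [-1.2  0.6  1.3]
0.033953831068527965
(0.10499999999999998, np.float64(9.439793508050633)) [0.51734058 0.02765898 0.10630567] [-3.9  0.4  9.9] 27.9
```

Tips meet the hub top at TCP 0.106, which is about 18 mm ahead of the TCP and consistent with a hub top at 88 mm, so the coarse wheel is home. On to the fine wheel, with a close look first.

```bash
cat >> g.py <<'E'
def look(c,g,name,z=.2):
    d=np.deg2rad(g+90); move_ptp([c[0]-.025*np.cos(d),c[1]-.025*np.sin(d),z],down(np.deg2rad(g))); pause(.2)
    K,T=P("wrist"); img=read_camera("wrist"); p=patch(K,T,img,c,.028); a=sqang(p,r=.03)
    print(name,[(onz(K,T,r["at"],.014).round(4),round(r["confidence"],2)) for r in tip_of("wrist",name)],a)
    hsv=cv2.cvtColor(p,cv2.COLOR_RGB2HSV); return p,a
E
python3 - <<'E'
from g import *
movel([*AX,.2],speed=.25)
b=plan((.441,.2425),-4.3); print(b)
p,a=look((.441,.2425),b[1],"fine_mid")
save(cv2.resize(p,(520,520)),"p2.png"); print(read_time_s())
E
```

```text
(np.float64(0.501990589170268), np.float64(-4.299999999999997), np.float64(-31.0), np.float64(-0.3301911146538277), np.float64(-0.462344556589551))
fine_mid [(array([0.3215, 0.1165, 0.014 ]), 0.93), (array([0.4413, 0.2374, 0.014 ]), 0.92), (array([0.2475, 0.2956, 0.014 ]), 0.66)] (np.float32(-4.087047), np.float32(0.8806052))
29.5667
```

View pics/p2.png

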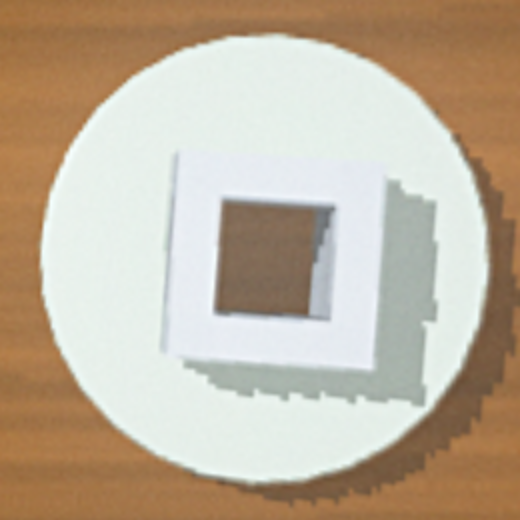

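The hub centre is at (276,259) in the patch, giving (0.4412, 0.2388). Its 207 px (48 mm) width confirms the height. Grasp and fit.

```bash
python3 - <<'E'
from g import *
c=(.4412,.2388); grab(c,-4.2); carry(-30.9)
z=lower(.165,.120,step=.005)
if z<.121:
    z=lower(.120,.094,step=.008,F=8)
    if z<.095: lower(.094,.084,step=.001,F=7)
E
```

```text
gap 0.046838992845344006 61.88952684402466
gap 0.04666194143033314 F [ 1.19  0.66 -3.74]
gap 0.04635269604753579 F [-0.66  0.73 -3.51] [ 0.04  0.05 -0.03]
underside 0.12 f -0.2 F [-0.18 -0.42 -3.71] [-0.02 -0.18  0.  ] tcp [0.5168 0.0277 0.1527] t 36.1917
underside 0.094 f 0.43 F [ 0.22  0.06 -3.28] [-0.03 -0.01  0.03] tcp [0.5168 0.0277 0.1269] t 37.3667
underside 0.088 f 13.6 F [-5.94 -0.05 10.31] [ 0.04  0.84 -0.03] tcp [0.5172 0.0277 0.1223] t 38.8667
```

It's home at 88 mm. Release it and look at the small red wheel.

```bash
python3 - <<'E'
from g import *
move_gripper(.062); print(read_ft_force().round(1)); movel([*AX,.215],speed=.25)
p,a=look((.476,-.29),-30,"honing_mid"); 
save(cv2.resize(p,(520,520)),"p3.png"); print(read_time_s())
E
```

```text
[ 0.8 -0.1 -0.7]
honing_mid [(array([ 0.4757, -0.2888,  0.014 ]), 0.95), (array([ 0.3167, -0.3133,  0.014 ]), 0.89), (array([ 0.4235, -0.1476,  0.014 ]), 0.67)] (np.float32(-10.57647), np.float32(0.90413934))
41.2917
```

View pics/p3.png

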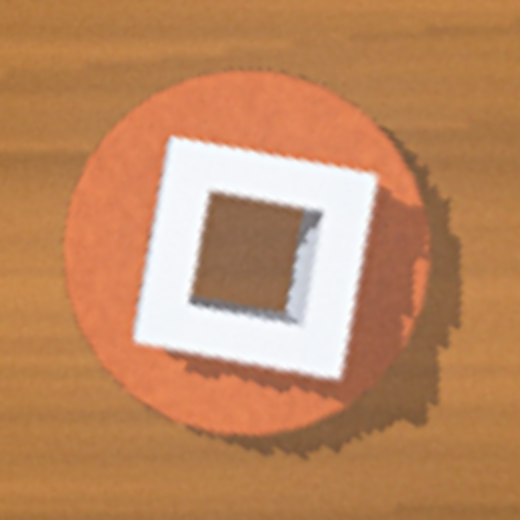

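The hub centre is at (257,258) in the patch, giving (0.4764, -0.2893) at -10.5°. The hub is 209 px (48 mm) wide and the disc about 88 mm, so this is the right, smaller one. Grasp and fit.

```bash
python3 - <<'E'
from g import *
c=(.4764,-.2893); b=plan(c,-10.5); print(b); grab(c,b[1]); carry(b[2])
z=lower(.165,.122,step=.004)
if z<.123: lower(.122,.112,step=.001,F=7)
E
```

```text
(np.float64(0.5689396324578008), np.float64(-100.5), np.float64(-31.0), np.float64(-0.4882339121734407), np.float64(-0.21921484455890722))
gap 0.04617434813648297 62.67541766166687
gap 0.0465245851692625 F [-0.05  0.82 -2.54]
gap 0.046474808525613726 F [-0.61  0.91 -1.27] [-0.04  0.01 -0.01]
underside 0.122 f -0.82 F [ 0.37 -0.51 -2.09] [-0.04 -0.13 -0.02] tcp [0.5169 0.0277 0.1548] t 48.9667
underside 0.116 f 9.88 F [-3.25  0.01  7.79] [0.13 0.67 0.03] tcp [0.5172 0.0276 0.1502] t 50.4667
```

```bash
python3 - <<'E'
from g import *
move_gripper(.065); print(read_ft_force().round(1)); movel([*AX,.25],speed=.25); move_ptp([.42,.02,.33],down(np.deg2rad(-31))); pause(.3)
a=read_camera("scene")[130:300,180:420]; b=read_camera("top")[120:320,180:420]
save(np.hstack([cv2.resize(a,(400,300)),cv2.resize(b,(360,300))]),"end.png"); print(read_time_s())
E
```

```text
[-0.4  0.1 -0.5]
52.6
```

View pics/end.png

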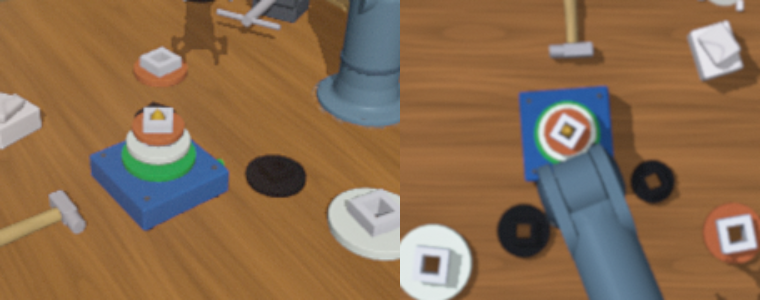

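The stack is green, white and red on the spindle, level around (158,135) in the scene crop. The hammer and stone are where they were.

```bash
python3 -c "
from bench import *
print(sign_off())"
```

```text
the job is handed in; nothing more can be done
None
```

All three wheels are on the spindle, hub up, in the order green, white, red-brown, each home by contact height; the coarse wheel's last 6 mm was eased down by loosening the grip, because the spindle tip met the palm. I handed in at about 53 s; the hammer and stone look unmoved, the chisel was outside the final crop, and no verdict came back.

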